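# Lay out the stripped pump stack on its colour pads

## Robot

A 6-joint arm with a two-finger parallel gripper is mounted at the origin on the work surface. World frame = base frame: x ahead of the robot, y to its left, z up, the work surface at z = 0. Lengths are in m, angles in degrees, forces in N, time in s.
With the tool pointing down it reaches from about 0.425 to 1.125 m from the base axis. Payload 14.9 kg.
Tool frame: the origin (TCP) lies on the centre line of the jaws, within the pads' length; the fingertips stand 22 mm ahead of it and the grasp point (between the pads) lies 3 mm ahead of it; z points along the fingers, y is the line along which they close (so a half turn about z gives the same grasp; the last joint's range is limited). The gripper opens to 91 mm and grips with 3 to 60 N. Pads are 32 mm wide; open, the fingers measure 118 mm over their backs; the gripper's body (76 mm by 178 mm) begins 60 mm behind the grasp point.
Start: joints at [65.3, 21.709, 99.362, -0, 58.929, -1.908], TCP at [0.271, 0.645, 0.236] pointing down, gripper open.
Joint ranges: [-158.91, 158.91], [-42.39, 125.64], [0.06, 152.35], [-60.88, 240.88], [17.5, 164.5], [-176.32, 176.32]. Speed limits (degrees/s): [108.29, 108.29, 136.94, 180, 180, 180].

## Interface

Orientations are given as [roll, pitch, yaw] about the fixed x, y, z axes, in that order (R = Rz(yaw) Ry(pitch) Rx(roll)).
In Python, from plant import ctrl gives the robot as it stands.
- The arm moves only by the shell command python3 -m handwheel 'ROWS'. ROWS is JSON, a list of rows, each a list of 3 entries, a list of its own where there are three numbers: the shift along the world's x, y, z in m, then the turn about the world's z in degrees, then the closure in counts, from 0 (fully open) to 255 (shut). A call has exactly 8 rows; each row shifts and turns the commanded pose from where the row before left it; what a row does not reach is not made up. A row lasts 1/8 s, in which the tool goes at most 62.5 mm and 10.7 degrees, less where a joint would pass 70% of its speed; a pose out of reach is approached as far as the arm can. A call with a gripper value outside its range is refused whole. The fingers move at their own pace and stop on an object; the grip force is fixed at half the most. Time passes only in rows, so rows that do not move let the fingers close, or fill a call up. It gives the time, the measured TCP pose, the force, the opening and the grip force at its end, in the units of the state.
- ctrl.get_obs(): the state, without advancing time (a new reading comes with each control period).
- ctrl.capture(name): name is "scene" or "top" or "wrist"; returns the picture (420x560x3 uint8, red, green, blue); there is no depth.
- ctrl.camera_info(name): a dict with "fx", "fy", "cx", "cy" (pixels), "T" (4x4, takes a point from camera to world coordinates). Camera axes: x right, y down, z forward; pixel columns grow to the right and rows downward; lengths in m; the calibration is good to about 2 mm. A picture is of the moment at which its call begins: read the wrist's pose just before it. camera_info takes no time and is no camera call; for the wrist camera it gives the pose at the moment of the call.
- ctrl.close_job(): hands the job in; it is judged then, once.
Trained networks look in the newest picture that a camera, given by its name, has taken for a name from the list of things; names that differ only in an ending like _2 or _b are one class to them, and where a whole thing is asked for, a point or a joint stands for the part that bears it (a point fixed in the world has none). Each returns a list of dicts, best first, with "confidence" (0 to 1); they miss things now and then, are a little off and sometimes report something else, mostly with a low value. They report only what shows in the picture. A call takes as long as a camera call.
- ctrl.find_in(label, camera): "centre" ([column, row] in pixels, amid what is visible of it).
- ctrl.outline_of(label, camera): "pixels" (420x560 bool, what is visible of it) and "centre" ([column, row] in pixels, amid what is visible of it).
The state is a dict: "time": time; "qpos": joint angles; "qvel": joint speeds; "effort": joint torques, N m; "position": TCP position; "ee_rot": TCP orientation; "wrist_force": force on the tool from outside, world axes, zero at the start; "wrist_torque": the same for the moment, N m; "opening": finger opening in m; "gripper_force": force on a finger pad.
Only numpy, scipy, OpenCV 4.12 (cv2) and the standard library are available. Lean on these libraries where they do the work, as an engineer would, in place of code of your own. Each camera call takes 0.05 s, during which the arm holds its last target. There are 200 camera calls.

## Task

The parts of the press pump have been pulled and stand stacked on the steel stand. Take the stack apart from the top down, one part at a time, and stand each part upright in the middle of the pad of its own colour (green, orange, bare steel, blue), wholly inside the white circle, and let go of it before you take the next. Do not drop or knock over any part, and leave the jar and the wrench where they are.

Things in the scene. Friction and masses are not known exactly. Their poses are not given: they have to be found in the camera images.
- bush_mid (a point): green plastic guide bush: upright rigid cylinder, 30 mm diameter, 44 mm tall, dark bore mark on its flat top (not open). Starts top of the stack; parts only rest on one another, on one axis. The part below is 11 mm wider in diameter: fingertips must stay above this part's underside. Point: its centre, 22 mm above the underside; z up; yaw means nothing.
- wear_ring_mid (a point): orange hard-plastic wear ring with two dark grooves: upright rigid cylinder, 41 mm diameter, 44 mm tall, dark bore mark on its flat top (not open). Starts second from the top, under the green bush; parts only rest on one another, on one axis. The part below is 11 mm wider in diameter: fingertips must stay above this part's underside. Point: its centre, 22 mm above the underside; z up; yaw means nothing.
- sleeve_mid (a point): bare-steel sleeve: upright rigid cylinder, 52 mm diameter, 44 mm tall, dark bore mark on its flat top (not open). Starts third from the top, under the orange ring; parts only rest on one another, on one axis. The part below is 11 mm wider in diameter: fingertips must stay above this part's underside. Point: its centre, 22 mm above the underside; z up; yaw means nothing.
- housing_mid (a point): blue-painted bearing housing with six small bolt heads on top: upright rigid cylinder, 63 mm diameter, 44 mm tall, dark bore mark on its flat top (not open). Starts bottom of the stack, on the stand; parts only rest on one another, on one axis. It stands on a fixed dark steel stand, a disc 84 mm in diameter and 12 mm high. Point: its centre, 22 mm above the underside; z up; yaw means nothing.
- pad_bush_top (a point): green set-out pad, the place for the green part: a flat round fixed disc 110 mm in diameter and 8 mm high with a thin white circle of 54 mm outer diameter round its middle (24 mm wider than the part). The point is the centre of its top face; z is up.
- pad_wear_ring_top (a point): orange set-out pad, the place for the orange part: a flat round fixed disc 110 mm in diameter and 8 mm high with a thin white circle of 65 mm outer diameter round its middle (24 mm wider than the part). The point is the centre of its top face; z is up.
- pad_sleeve_top (a point): bare-steel set-out pad, the place for the bare-steel part: a flat round fixed disc 110 mm in diameter and 8 mm high with a thin white circle of 76 mm outer diameter round its middle (24 mm wider than the part). The point is the centre of its top face; z is up.
- pad_housing_top (a point): blue set-out pad, the place for the blue part: a flat round fixed disc 110 mm in diameter and 8 mm high with a thin white circle of 87 mm outer diameter round its middle (24 mm wider than the part). The point is the centre of its top face; z is up.
- jar: bystander: an amber jar with a black cap, 56 mm in diameter and 65 mm tall, standing loose. Origin at the centre of its underside, z up.
- wrench: bystander: a steel wrench about 190 mm long lying flat and loose on the table, far side. Origin near the middle of its underside, x along its length.

How it is judged (in metres and radians):
On the way, in this order (a step that is already met when the one before it is completed fails the run):
1. the green part stands on the green pad inside the circle, let go (horizontal distance between bush_mid and pad_bush_top below 0.013 m and z of bush_mid in the frame of pad_bush_top between 0.017 and 0.027 m and angle between bush_mid's own z axis and vertical below 0.1 rad and contact force between the fingers and bush below 0.1 N), for 0.2 s.
2. the orange part stands on the orange pad inside the circle, let go (horizontal distance between wear_ring_mid and pad_wear_ring_top below 0.013 m and z of wear_ring_mid in the frame of pad_wear_ring_top between 0.017 and 0.027 m and angle between wear_ring_mid's own z axis and vertical below 0.1 rad and contact force between the fingers and wear_ring below 0.1 N), for 0.2 s.
3. the bare-steel part stands on the bare-steel pad inside the circle, let go (horizontal distance between sleeve_mid and pad_sleeve_top below 0.013 m and z of sleeve_mid in the frame of pad_sleeve_top between 0.017 and 0.027 m and angle between sleeve_mid's own z axis and vertical below 0.1 rad and contact force between the fingers and sleeve below 0.1 N), for 0.2 s.
4. the blue part stands on the blue pad inside the circle, let go (horizontal distance between housing_mid and pad_housing_top below 0.013 m and z of housing_mid in the frame of pad_housing_top between 0.017 and 0.027 m and angle between housing_mid's own z axis and vertical below 0.1 rad and contact force between the fingers and housing below 0.1 N), for 0.2 s.
At the end, for the whole second after the job is handed in: All four parts stand upright (within 0.1 rad) and at rest on the pads of their own colours, each released and with its centre within 13 mm of the pad's centre (inside the white circle), its underside on the pad (within 5 mm) (all of step 1 and all of step 2 and all of step 3 and all of step 4 and linear speed of each of bush, wear_ring, sleeve, housing below 0.02 m/s); the robot touches nothing.
It fails at once if a part is knocked or tipped over (more than about 35 degrees) (angle between any of bush_mid, wear_ring_mid, sleeve_mid, housing_mid's own z axis and vertical above 0.6 rad).
It fails at once if a part is dropped or thrown (faster than 0.7 m/s out of the fingers, a fall of about 25 mm) ((linear speed of bush above 0.7 m/s and contact force between the fingers and bush below 0.05 N) or (linear speed of wear_ring above 0.7 m/s and contact force between the fingers and wear_ring below 0.05 N) or (linear speed of sleeve above 0.7 m/s and contact force between the fingers and sleeve below 0.05 N) or (linear speed of housing above 0.7 m/s and contact force between the fingers and housing below 0.05 N)).
It fails at once if the jar is moved more than 15 mm (distance of jar from where it was at the start of the episode above 0.015 m).
It fails at once if the wrench is moved more than 15 mm (distance of wrench from where it was at the start of the episode above 0.015 m).
It also fails if it takes over 128 s, if anything falls off the work surface, if the arm or the gripper's body presses on something with over 40 N, if the wrist force passes 120 N, or if a joint passes its speed limit or range.

## Working session

There is one attempt and no reset: what is moved stays moved. The work goes in short steps, Python scripts to look and compute and a shell command to move; the robot and the scene stay as the last step left them, time stands still between calls to the robot, and variables do not carry over. Pictures are saved under pics/ and viewed, at most 14 in all, crops included, and the job is handed in when it is done.

```bash
mkdir -p pics; cat > h.py <<'E'
import numpy as np, cv2
from plant import ctrl
def ray(cam,px):
    i=ctrl.camera_info(cam);T=np.array(i["T"])
    d=T[:3,:3]@np.array([(px[0]-i["cx"])/i["fx"],(px[1]-i["cy"])/i["fy"],1.])
    return T[:3,3],d
def at(cam,px,z):
    o,d=ray(cam,px);return o+d*(z-o[2])/d[2]
def save(cam,n):
    im=ctrl.capture(cam);cv2.imwrite(f"pics/{n}.png",im[:,:,::-1]);return im
E
python3 - <<'E'
from h import *
np.set_printoptions(precision=4,suppress=True)
a=save("scene","s0");b=save("top","t0")
cv2.imwrite("pics/st0.png",cv2.resize(np.hstack([a,b]),(800,300))[:,:,::-1])
print(ctrl.get_obs())
for c in ("top","scene"):
  print(c,np.array(ctrl.camera_info(c)["T"])[:3])
  for l,z in [("bush_mid",.166),("wear_ring_mid",.122),("sleeve_mid",.078),("housing_mid",.034),("pad_bush_top",.008),("pad_wear_ring_top",.008),("pad_sleeve_top",.008),("pad_housing_top",.008),("jar",.03),("wrench",.005)]:
    for r in ctrl.find_in(l,c)[:2]: print(l,np.round(r["confidence"],2),r["centre"],at(c,r["centre"],z))
E
```

```text
{'time': 0.1, 'qpos': array([65.3   , 21.7363, 99.3927, -0.0001, 58.9286, -1.9106]), 'qvel': array([ 0.011 , -0.0132, -0.1712,  0.0842,  0.0684, -0.0132]), 'effort': array([ -0.001 , -76.5034, -43.5297,   0.0652,   0.0398,  -0.    ]), 'position': array([0.271 , 0.645 , 0.2353]), 'ee_rot': array([-179.9424,   -0.0019,  157.2106]), 'wrist_force': array([-0.8118, -0.1467, -0.4221]), 'wrist_torque': array([-0.0273,  0.0181, -0.0315]), 'gripper_force': 0.0, 'opening': 0.09098161210524461}
top [[-0.0247 -0.9965  0.0794  0.4903]
 [-0.9997  0.0253  0.0072  0.0769]
 [-0.0092 -0.0791 -0.9968  1.3721]]
wear_ring_mid 0.67 [247.6, 203.4] [0.6162 0.184  0.122 ]
housing_mid 0.58 [254.4, 209.0] [0.6085 0.1724 0.034 ]
housing_mid 0.37 [173.1, 189.4] [0.671 0.405 0.034]
pad_bush_top 0.79 [356.4, 198.3] [ 0.6345 -0.1237  0.008 ]
pad_wear_ring_top 0.88 [228.4, 259.3] [0.4667 0.2524 0.008 ]
pad_sleeve_top 0.81 [416.2, 260.3] [ 0.4506 -0.2891  0.008 ]
pad_sleeve_top 0.74 [244.6, 198.0] [0.6437 0.2023 0.008 ]
pad_housing_top 0.64 [320.5, 246.9] [ 0.4959 -0.0148  0.008 ]
jar 0.82 [175.3, 188.8] [0.6731 0.3996 0.03  ]
wrench 0.67 [300.8, 162.8] [0.744  0.0353 0.005 ]
scene [[-0.4373  0.4982 -0.7487  1.4611]
 [ 0.8993  0.2345 -0.3692  0.5097]
 [-0.0083 -0.8348 -0.5506  0.7705]]
bush_mid 0.73 [313.4, 212.3] [0.6188 0.1816 0.166 ]
wear_ring_mid 0.69 [311.3, 233.1] [0.6344 0.1846 0.122 ]
sleeve_mid 0.64 [310.5, 248.8] [0.6334 0.1836 0.078 ]
housing_mid 0.6 [312.6, 266.8] [0.6394 0.1926 0.034 ]
pad_bush_top 0.63 [193.7, 242.0] [ 0.6489 -0.1232  0.008 ]
pad_wear_ring_top 0.57 [359.6, 237.8] [0.4557 0.2448 0.008 ]
pad_housing_top 0.78 [259.4, 223.2] [ 0.5066 -0.0126  0.008 ]
jar 0.98 [400.7, 306.8] [0.6748 0.4025 0.03  ]
jar 0.63 [310.8, 236.2] [0.5295 0.1423 0.03  ]
wrench 0.66 [223.7, 291.9] [0.7699 0.0362 0.005 ]
```

View pics/st0.png

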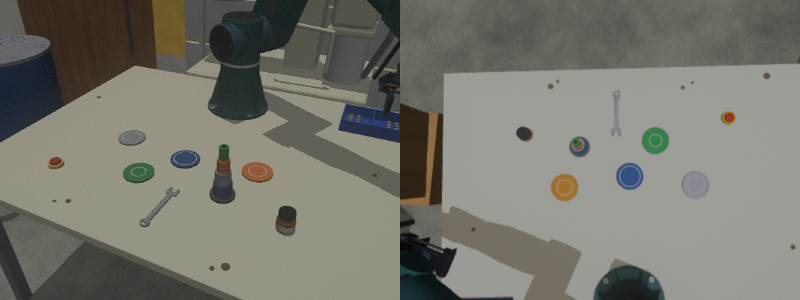

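```bash
python3 - <<'E'
import cv2
a=cv2.imread("pics/t0.png")[130:300,150:450];cv2.imwrite("pics/t0c.png",cv2.resize(a,(800,453),interpolation=cv2.INTER_CUBIC))
E
```

```text
(no output)
```

View pics/t0c.png

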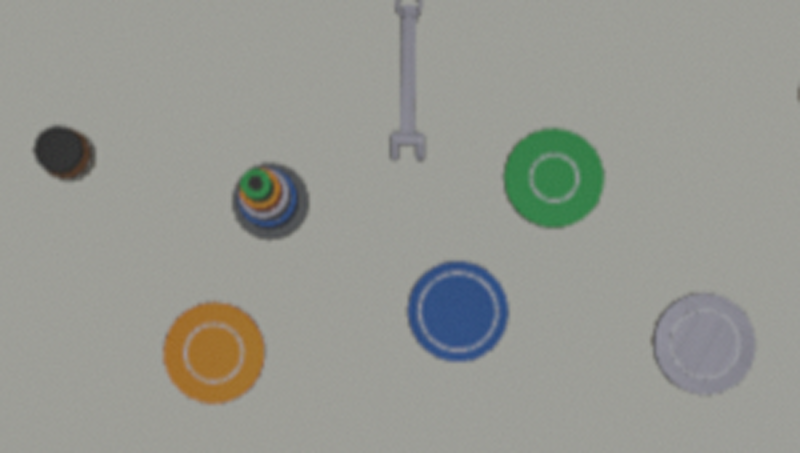

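```bash
python3 - <<'E'
from h import *
np.set_printoptions(precision=4,suppress=True)
im=cv2.imread("pics/t0.png")
P={"green":(358,197),"orange":(230,262),"blue":(322,247),"steel":(414,259)}
hsv=cv2.cvtColor(im,cv2.COLOR_BGR2HSV);bg=np.median(im[180:280,280:300].reshape(-1,3),0)
m=(np.abs(cv2.GaussianBlur(im,(3,3),0).astype(float)-bg).max(2)>14).astype(np.uint8)
n,lab,st,ce=cv2.connectedComponentsWithStats(m)
for k,p in P.items():
  l=lab[p[1],p[0]]
  c=max(cv2.findContours((lab==l).astype(np.uint8),0,2)[0],key=cv2.contourArea)
  (e,ax,_)=cv2.fitEllipse(cv2.convexHull(c)); print(k,st[l],ce[l],e,ax,at("top",e,.006))
l=lab[206,251];print("stack blob",st[l])
g=(hsv[:,:,0]>45)&(hsv[:,:,0]<85)&(hsv[:,:,1]>90)
g[:,300:]=0;ys,xs=np.nonzero(g[150:250]);ys+=150
print(xs.min(),xs.max(),ys.min(),ys.max(),at("top",((xs.min()+xs.max())/2,(ys.min()+ys.max())/2),.188),at("top",(246.4,198.6),.188),at("top",(251.3,205.8),.008))
T=np.array(ctrl.camera_info("wrist")["T"]);print(T,ctrl.camera_info("wrist")["fx"])
E
```

```text
green [ 338  177   40   40 1240] [357.1427 196.3734] (357.1580505371094, 196.37774658203125) (39.288490295410156, 39.65724182128906) [ 0.6403 -0.1264  0.006 ]
orange [ 210  242   40   41 1263] [229.8488 261.9327] (229.88380432128906, 261.9380187988281) (39.6971435546875, 40.0837516784668) [0.459  0.2484 0.006 ]
blue [ 302  227   40   40 1258] [321.2401 246.4293] (321.2419738769531, 246.37380981445312) (39.63616943359375, 39.92885971069336) [ 0.4973 -0.0172  0.006 ]
steel [ 394  240   39   38 1123] [412.943  258.5913] (413.0619201660156, 258.48907470703125) (38.133121490478516, 39.598880767822266) [ 0.4559 -0.2809  0.006 ]
stack blob [236 190  31  31 738]
240 251 193 204 [0.6222 0.1835 0.188 ] [0.6218 0.1812 0.188 ] [0.6204 0.1831 0.008 ]
[[ 0.388   0.8803  0.2728  0.1943]
 [ 0.9216 -0.3707 -0.1148  0.6776]
 [ 0.0001  0.296  -0.9552  0.3855]
 [ 0.      0.      0.      1.    ]] 306.4941074713103
```

```bash
python3 -m handwheel '[[[0.035,-0.046,0.008],0,0],[[0.035,-0.046,0.008],0,0],[[0.035,-0.046,0.008],0,0],[[0.035,-0.046,0.008],0,0],[[0.035,-0.046,0.008],0,0],[[0.035,-0.046,0.008],0,0],[[0.035,-0.046,0.008],0,0],[[0.035,-0.046,0.008],0,0]]' && python3 -m handwheel '[[[0.025,-0.034,0],0,0],[[0.025,-0.034,0],0,0],[[0.02,-0.026,0],0,0],[[0,0,0],0,0],[[0,0,0],0,0],[[0,0,0],0,0],[[0,0,0],0,0],[[0,0,0],0,0]]'
python3 - <<'E'
from h import *
save("wrist","w1");print(ctrl.get_obs()["position"])
i=ctrl.camera_info("wrist");T=np.array(i["T"])
for p in ([.621,.183,.188],[.621,.183,.012]):
  c=T[:3,:3].T@(np.array(p)-T[:3,3]);print(c[0]/c[2]*i["fx"]+i["cx"],c[1]/c[2]*i["fy"]+i["cy"])
for r in ctrl.find_in("bush_mid","wrist"): print(r)
E
```

```text
time: 2.1
position: [0.5522, 0.2757, 0.3004]
ee_rot: [180.0, 0.0, 157.2]
wrist_force: [0.6, 1.1, -0.2]
opening: 0.0912
gripper_force: 0.0
time: 3.1
position: [0.621, 0.1837, 0.3]
ee_rot: [180.0, 0.0, 157.2]
wrist_force: [0.2, -0.2, -0.1]
opening: 0.0912
gripper_force: 0.0
[0.62103862 0.18362799 0.30001419]
281.3331277805951 210.21121800985134
281.5495792986714 173.10508950043538
{'centre': [281.2, 207.9], 'confidence': 0.6}
```

View pics/w1.png

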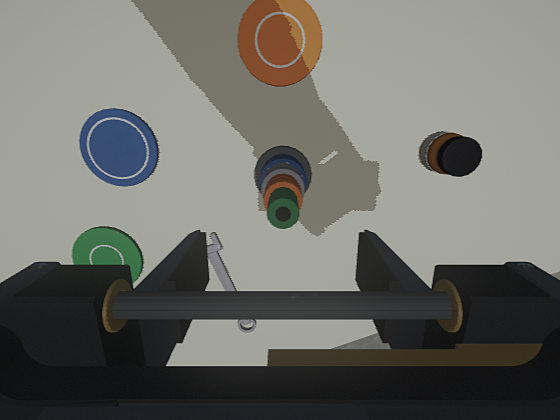

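```bash
python3 -m handwheel '[[[0,0.001,-0.036],0,0],[[0,0,-0.035],0,0],[[0,0,-0.03],0,0],[[0,0,-0.025],0,0],[[0,0,0],0,0],[[0,0,0],0,100],[[0,0,0],0,255],[[0,0,0],0,255]]' && python3 -m handwheel '[[[0,0,0],0,255],[[0,0,0],0,255],[[0,0,0.01],0,255],[[0,0,0.02],0,255],[[0,0,0.025],0,255],[[0,0,0.02],0,255],[[0,0,0],0,255],[[0,0,0],0,255]]'
python3 - <<'E'
from h import *
save("wrist","w2")
o=ctrl.get_obs();print(o["position"],ctrl.camera_info("wrist")["T"])
P={"green":[.6403,-.1264],"orange":[.459,.2484],"blue":[.4973,-.0172]}
i=ctrl.camera_info("wrist");T=np.array(i["T"])
for k,p in P.items():
  c=T[:3,:3].T@(np.array(p+[.008])-T[:3,3]);print(k,c[0]/c[2]*i["fx"]+i["cx"],c[1]/c[2]*i["fy"]+i["cy"])
E
```

```text
time: 4.2
position: [0.6216, 0.1845, 0.1748]
ee_rot: [180.0, 0.1, 157.2]
wrist_force: [0.0, -0.3, -0.5]
opening: 0.0645
gripper_force: 0.0
time: 5.2
position: [0.6209, 0.1843, 0.2485]
ee_rot: [-180.0, -0.0, 157.2]
wrist_force: [0.4, -0.6, -1.0]
opening: 0.0289
gripper_force: 30.0
[0.62069247 0.18423415 0.24803382] [[ 3.88042757e-01  8.80689561e-01  2.71677597e-01  5.43970295e-01]
 [ 9.21641128e-01 -3.70585874e-01 -1.15081455e-01  2.16560699e-01]
 [-6.71156151e-04  2.95045772e-01 -9.55482884e-01  3.97755737e-01]
 [ 0.00000000e+00  0.00000000e+00  0.00000000e+00  1.00000000e+00]]
green 87.11708836719973 275.30450998233425
orange 278.9570108880114 28.69530193637806
blue 97.00232002587379 152.4076834264174
```

View pics/w2.png

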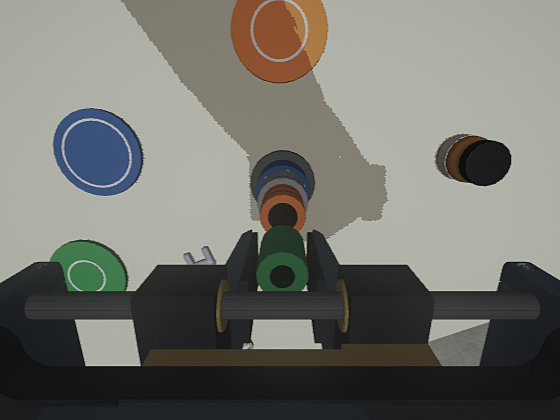

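```bash
cat >> h.py <<'E'
def held(px,ztop):
    o=ctrl.get_obs()["position"];p=at("wrist",px,o[2]+ztop);return p[:2]-o[:2]
E
python3 - <<'E'
from h import *
im=cv2.imread("pics/w2.png");hsv=cv2.cvtColor(im,cv2.COLOR_BGR2HSV)
print(held((283,275),.014), np.argwhere((hsv[225:300,220:340,2]<35)).mean(0))
print("orange top",at("wrist",(283,216),.144))
print([ (r["centre"],r["confidence"]) for r in ctrl.find_in("bush_mid","wrist")])
E
```

```text
[-0.00553981  0.00282847] [46.59952978 67.17946708]
orange top [0.62366462 0.1838254  0.144     ]
[([279.5, 259.8], 0.97)]
```

```bash
python3 -m handwheel '[[[0.003,-0.052,0],0,255],[[0.003,-0.052,0],0,255],[[0.003,-0.052,0],0,255],[[0.003,-0.052,0],0,255],[[0.004,-0.052,0],0,255],[[0.004,-0.050,0],0,255],[[0,0,-0.04],0,255],[[0,0,-0.04],0,255]]' && python3 -m handwheel '[[[0,0,-0.04],0,255],[[0,0,-0.04],0,255],[[0,0,0],0,255],[[0,0,0],0,255],[[0,0,0],0,255],[[0,0,0],0,255],[[0,0,0],0,255],[[0,0,0],0,255]]'
python3 - <<'E'
from h import *
a=save("wrist","w3");b=save("scene","s3");t=save("top","t3")
print(ctrl.get_obs()["position"])
s=cv2.resize(b[190:280,140:260],(560,420));
cv2.imwrite("pics/c3.png",cv2.resize(np.hstack([a,s]),(800,300))[:,:,::-1])
print([ (r["centre"],r["confidence"]) for r in ctrl.find_in("bush_mid","wrist")])
m=[(r["centre"],r["confidence"]) for r in ctrl.find_in("bush_mid","scene")];print(m,at("scene",m[0][0],.08) if m else 0)
E
```

```text
time: 6.3
position: [0.6409, -0.1264, 0.1674]
ee_rot: [-180.0, -0.0, 157.1]
wrist_force: [0.4, -0.4, -0.7]
opening: 0.0294
gripper_force: 30.0
time: 7.3
position: [0.6413, -0.1257, 0.0892]
ee_rot: [180.0, 0.0, 157.2]
wrist_force: [-0.5, 0.9, -0.8]
opening: 0.0294
gripper_force: 30.0
[ 0.64113701 -0.12562481  0.08893099]
[]
[([185.0, 223.5], 0.44)] [ 0.67339067 -0.12301494  0.08      ]
```

View pics/c3.png

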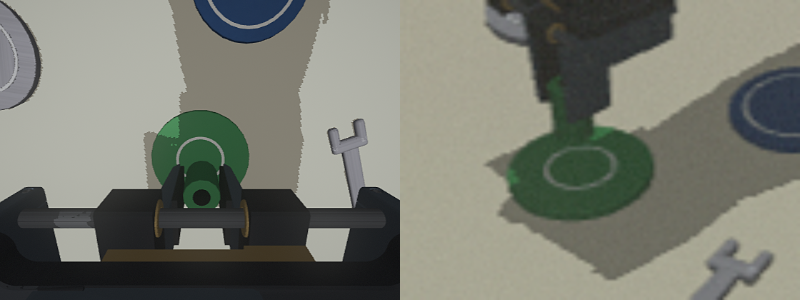

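```bash
python3 - <<'E'
from h import *
i=ctrl.camera_info("scene");T=np.array(i["T"]);o=ctrl.get_obs()["position"]
def pj(p):
  c=T[:3,:3].T@(np.array(p)-T[:3,3]);return np.array([c[0]/c[2]*i["fx"]+i["cx"],c[1]/c[2]*i["fy"]+i["cy"]])
for off in ((0,0),(-.0055,.0028)):
  for z in (.059,): 
    pts=np.array([pj([o[0]+off[0]+.015*np.cos(a),o[1]+off[1]+.015*np.sin(a),z]) for a in np.linspace(0,6.28,40)])
    print(off,"bottom disc cols",pts[:,0].min(),pts[:,0].max(),"rows",pts[:,1].min(),pts[:,1].max())
pts=np.array([pj([.6403+.027*np.cos(a),-.1264+.027*np.sin(a),.008]) for a in np.linspace(0,6.28,40)]);print("circle",pts.min(0),pts.max(0))
b=cv2.imread("pics/s3.png");print(b[215:236,190].tolist(),b[228,180:204].tolist())
cv2.imwrite("pics/s3c.png",cv2.resize(b[200:260,160:240],(800,600),interpolation=cv2.INTER_NEAREST))
print(held((283,277),.014))
E
```

```text
(0, 0) bottom disc cols 186.39022020538835 198.7195831575615 rows 219.9267976327411 226.9562445611531
(-0.0055, 0.0028) bottom disc cols 188.62014022907996 200.9142821763283 rows 219.06001954282505 226.05422935418807
circle [183.67240267 233.42709264] [205.35748904 246.37511411]
[[53, 56, 52], [59, 60, 53], [54, 55, 52], [63, 61, 60], [60, 57, 55], [56, 54, 53], [56, 56, 52], [51, 53, 51], [56, 60, 53], [56, 57, 53], [48, 53, 48], [54, 58, 49], [49, 69, 51], [48, 69, 48], [49, 69, 48], [44, 68, 45], [45, 68, 42], [51, 73, 50], [55, 78, 56], [83, 97, 80], [65, 84, 64]] [[145, 165, 167], [145, 166, 168], [148, 166, 169], [146, 165, 166], [151, 170, 173], [121, 139, 136], [73, 88, 75], [50, 71, 51], [50, 72, 46], [50, 70, 50], [48, 69, 48], [54, 74, 55], [50, 74, 52], [47, 66, 48], [44, 67, 45], [49, 65, 49], [47, 64, 49], [43, 63, 45], [66, 98, 60], [66, 108, 61], [71, 109, 65], [72, 113, 66], [83, 121, 79], [85, 120, 79]]
[-0.0045518  0.0024134]
```

View pics/s3c.png

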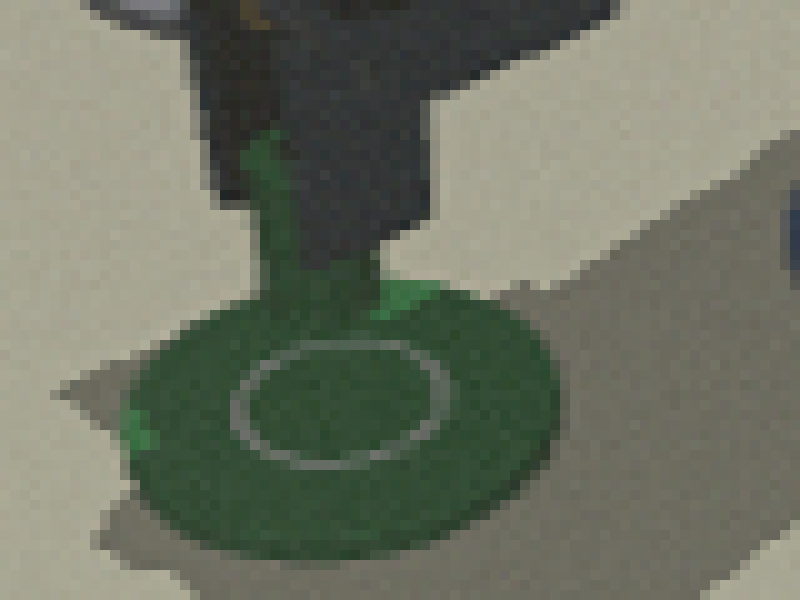

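```bash
python3 -m handwheel '[[[-0.002,0,-0.015],0,255],[[0,0,-0.01],0,255],[[0,0,-0.005],0,255],[[0,0,-0.001],0,255],[[0,0,0],0,255],[[0,0,0],0,255],[[0,0,0],0,255],[[0,0,0],0,255]]'
python3 - <<'E'
from h import *
o=ctrl.get_obs();print(o["position"],o["wrist_force"])
b=save("scene","s4");a=save("wrist","w4")
s=cv2.resize(b[200:260,160:240],(400,300),interpolation=cv2.INTER_CUBIC);w=cv2.resize(a[140:320,160:400],(400,300))
cv2.imwrite("pics/c4.png",np.hstack([w,s])[:,:,::-1])
E
```

```text
time: 8.55
position: [0.6392, -0.1257, 0.0581]
ee_rot: [180.0, 0.0, 157.2]
wrist_force: [0.2, -0.1, -0.3]
opening: 0.0292
gripper_force: 30.0
[ 0.63924984 -0.12566085  0.05809397] [ 0.20398464 -0.13699826 -0.34206792]
```

View pics/c4.png

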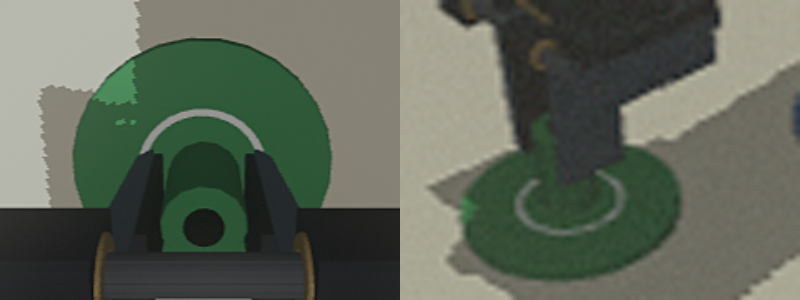

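```bash
python3 -m handwheel '[[[0,0,-0.001],0,255],[[0,0,-0.001],0,255],[[0,0,-0.001],0,255],[[0,0,-0.001],0,255],[[0,0,-0.001],0,255],[[0,0,-0.001],0,255],[[0,0,0],0,255],[[0,0,0],0,255]]'
```

```text
time: 9.65
position: [0.6401, -0.1259, 0.0543]
ee_rot: [180.0, 0.1, 157.2]
wrist_force: [-11.9, 2.6, 32.7]
opening: 0.0293
gripper_force: 30.0
```

```bash
python3 -m handwheel '[[[0,0,0.001],0,255],[[0,0,0.001],0,255],[[0,0,0],0,120],[[0,0,0],0,60],[[0,0,0],0,0],[[0,0,0],0,0],[[0,0,0.03],0,0],[[0,0,0.04],0,0]]' && python3 -m handwheel '[[[0,0,0.04],0,0],[[0,0.03,0.02],0,0],[[0,0.05,0.02],0,0],[[0,0.05,0],0,0],[[0,0.05,0],0,0],[[0,0,0],0,0],[[0,0,0],0,0],[[0,0,0],0,0]]'
python3 - <<'E'
from h import *
o=ctrl.get_obs();print(o["position"],o["wrist_force"])
b=save("scene","s5");a=save("wrist","w5");t=save("top","t5")
s=cv2.resize(b[200:260,160:240],(400,300),interpolation=cv2.INTER_CUBIC);w=cv2.resize(a,(400,300))
cv2.imwrite("pics/c5.png",np.hstack([w,s])[:,:,::-1])
for l,z in(("bush_mid",.03),("wear_ring_mid",.122)):
 for c in("scene","top","wrist"):
  for r in ctrl.find_in(l,c)[:1]: print(l,c,r["confidence"],r["centre"],at(c,r["centre"],z))
E
```

```text
time: 10.65
position: [0.6385, -0.1255, 0.1238]
ee_rot: [-180.0, -0.1, 157.2]
wrist_force: [-0.3, -1.2, 0.3]
opening: 0.0862
gripper_force: 0.0
time: 11.65
position: [0.6392, 0.0533, 0.2039]
ee_rot: [-180.0, -0.0, 157.1]
wrist_force: [-0.5, -0.7, -0.9]
opening: 0.0908
gripper_force: 0.0
[0.63920392 0.05328845 0.20385061] [-0.51724068 -0.71401552 -0.94191919]
bush_mid scene 0.62 [187.4, 232.6] [ 0.6466284  -0.14079452  0.03      ]
bush_mid top 0.47 [356.6, 193.8] [ 0.64512252 -0.12154385  0.03      ]
bush_mid wrist 0.92 [137.9, 251.8] [ 0.6393982  -0.12708656  0.03      ]
wear_ring_mid scene 0.78 [311.2, 230.4] [0.62524316 0.18052021 0.122     ]
wear_ring_mid top 0.54 [245.7, 200.0] [0.625461   0.18896003 0.122     ]
wear_ring_mid wrist 0.85 [442.0, 138.5] [0.62514627 0.1884717  0.122     ]
```

View pics/c5.png

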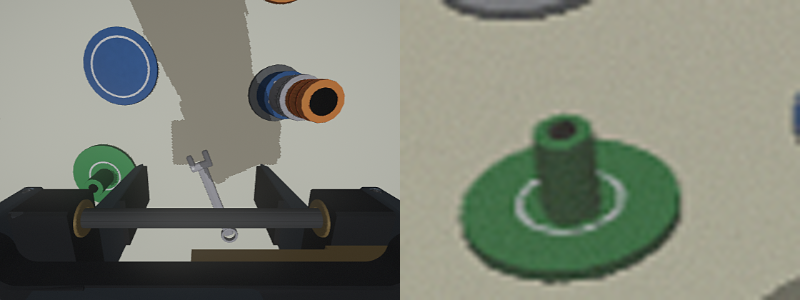

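```bash
python3 - <<'E'
from h import *
s=cv2.imread("pics/s5.png")[205:255,168:228];t=cv2.imread("pics/t5.png")[172:220,330:384]
cv2.imwrite("pics/c6.png",np.hstack([cv2.resize(s,(400,333),interpolation=cv2.INTER_NEAREST),cv2.resize(t,(375,333),interpolation=cv2.INTER_NEAREST)]))
def pj(cam,p):
  i=ctrl.camera_info(cam);T=np.array(i["T"])
  c=T[:3,:3].T@(np.array(p)-T[:3,3]);return np.array([c[0]/c[2]*i["fx"]+i["cx"],c[1]/c[2]*i["fy"]+i["cy"]])
for cam,o,k in(("scene",(168,205),400/60),("top",(330,172),375/54)):
 for n,z,r in(("ring",.008,.027),("bot",.008,.015),("top",.052,.015),("bore",.052,.007)):
  p=np.array([(pj(cam,[.6403+r*np.cos(a),-.1264+r*np.sin(a),z])-o)*k for a in np.linspace(0,6.28,60)]);print(cam,n,p.min(0).round(),p.max(0).round())
E
```

```text
scene ring [104. 190.] [249. 276.]
scene bot [137. 208.] [217. 256.]
scene top [124. 113.] [206. 160.]
scene bore [146. 126.] [184. 148.]
top ring [125. 105.] [254. 233.]
top bot [153. 133.] [225. 204.]
top top [168. 120.] [242. 193.]
top bore [188. 139.] [222. 174.]
```

View pics/c6.png

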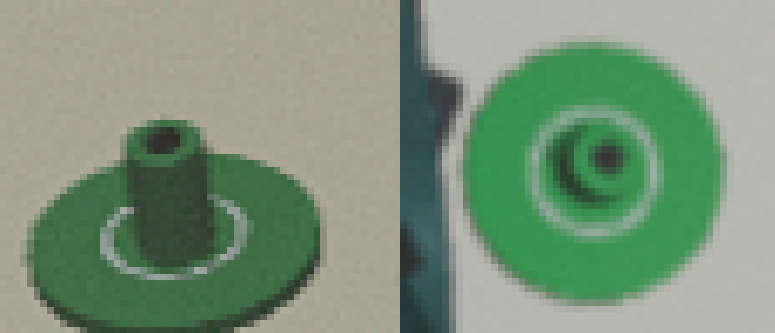

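```bash
python3 -m handwheel '[[[-0.006,0.044,0],0,0],[[-0.006,0.044,0],0,0],[[-0.005,0.043,0],0,0],[[0,0,-0.025],0,0],[[0,0,-0.025],0,0],[[0,0,-0.024],0,0],[[0,0,0],0,0],[[0,0,0],0,255]]' && python3 -m handwheel '[[[0,0,0],0,255],[[0,0,0],0,255],[[0,0,0],0,255],[[0,0,0],0,255],[[0,0,0],0,255],[[0,0,0],0,255],[[0,0,0],0,255],[[0,0,0.005],0,255]]'; python3 - <<'E'
from h import *
o=ctrl.get_obs();print(o["position"],o["wrist_force"]);save("wrist","w6")
E
```

```text
time: 13.1
position: [0.6227, 0.1854, 0.1308]
ee_rot: [180.0, 0.0, 157.2]
wrist_force: [0.2, 0.2, 0.5]
opening: 0.0838
gripper_force: 0.0
time: 14.1
position: [0.6219, 0.1853, 0.1347]
ee_rot: [-180.0, -0.0, 157.2]
wrist_force: [0.8, -0.4, -0.1]
opening: 0.0402
gripper_force: 30.0
[0.6218815  0.18528007 0.13467566] [ 0.75111332 -0.35337989 -0.06208698]
```

View pics/w6.png

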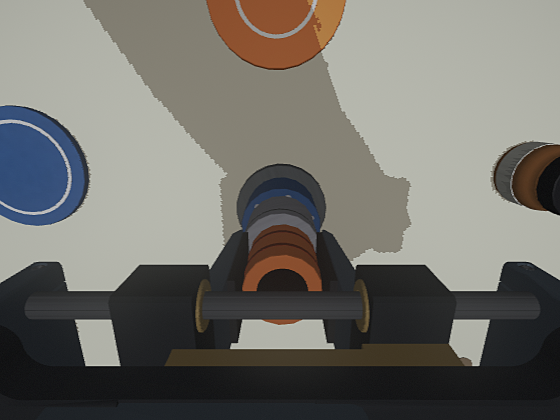

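```bash
python3 - <<'E'
from h import *
print(held((282.5,289),.014))
E
python3 -m handwheel '[[[0,0,0.015],0,255],[[0,0,0.02],0,255],[[0,0,0.01],0,255],[[-0.03,0.012,0],0,255],[[-0.045,0.017,0],0,255],[[-0.045,0.017,0],0,255],[[-0.03,0.012,0],0,255],[[-0.013,0.005,0],0,255]]' && python3 -m handwheel '[[[0,0,-0.04],0,255],[[0,0,-0.035],0,255],[[0,0,-0.025],0,255],[[0,0,-0.025],0,255],[[0,0,0],0,255],[[0,0,0],0,255],[[0,0,0],0,255],[[0,0,0],0,255]]'; python3 - <<'E'
from h import *
o=ctrl.get_obs();print(o["position"],o["wrist_force"]);a=save("wrist","w7");b=save("scene","s7")
s=cv2.resize(b[195:270,310:410],(400,300),interpolation=cv2.INTER_NEAREST);w=cv2.resize(a[80:350,100:460],(400,300))
cv2.imwrite("pics/c7.png",np.hstack([w,s])[:,:,::-1])
E
```

```text
[ 0.00163737 -0.00047491]
time: 15.15
position: [0.4581, 0.2488, 0.1805]
ee_rot: [180.0, 0.0, 157.3]
wrist_force: [0.2, 1.0, -0.5]
opening: 0.0404
gripper_force: 30.0
time: 16.15
position: [0.4596, 0.2485, 0.0557]
ee_rot: [179.9, 0.0, 157.2]
wrist_force: [0.3, -0.2, -1.2]
opening: 0.0403
gripper_force: 30.0
[0.45963064 0.24854597 0.05571149] [ 0.29476729 -0.20148576 -1.21906098]
```

View pics/c7.png

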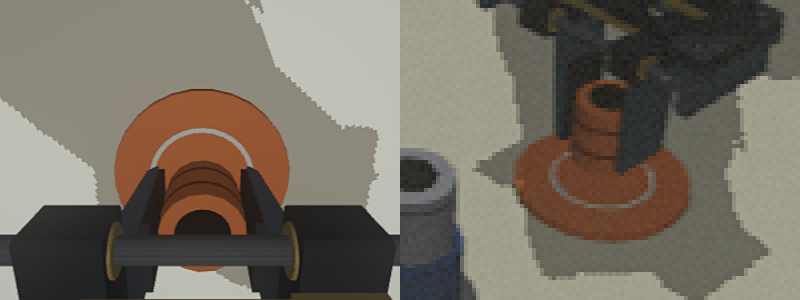

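```bash
python3 -m handwheel '[[[-0.002,0,-0.008],0,255],[[0,0,-0.004],0,255],[[0,0,-0.002],0,255],[[0,0,-0.001],0,255],[[0,0,-0.001],0,255],[[0,0,-0.001],0,255],[[0,0,0],0,255],[[0,0,0],0,255]]'
```

```text
time: 17.25
position: [0.4573, 0.2484, 0.038]
ee_rot: [180.0, 0.0, 157.2]
wrist_force: [-0.3, -0.9, 1.7]
opening: 0.0406
gripper_force: 30.0
```

```bash
python3 -m handwheel '[[[0,0,-0.001],0,255],[[0,0,0],0,180],[[0,0,0],0,90],[[0,0,0],0,0],[[0,0,0],0,0],[[0,0,0.015],0,0],[[0,0,0.04],0,0],[[0,0,0.05],0,0]]' && python3 -m handwheel '[[[0,0,0.05],0,0],[[0.03,-0.012,0],0,0],[[0.045,-0.017,0],0,0],[[0.045,-0.017,0],0,0],[[0.03,-0.012,0],0,0],[[0.014,-0.006,0],0,0],[[0,0,0],0,0],[[0,0,0],0,0]]'; python3 - <<'E'
from h import *
o=ctrl.get_obs();print(o["position"],o["wrist_force"]);a=save("wrist","w8");b=save("scene","s8")
s=cv2.resize(b[195:270,310:410],(400,300),interpolation=cv2.INTER_NEAREST);w=cv2.resize(a,(400,300))
cv2.imwrite("pics/c8.png",np.hstack([w,s])[:,:,::-1])
E
```

```text
time: 18.25
position: [0.4567, 0.2481, 0.1434]
ee_rot: [-179.9, -0.0, 157.2]
wrist_force: [-0.9, 0.1, 0.2]
opening: 0.0911
gripper_force: 0.0
time: 19.25
position: [0.6201, 0.1848, 0.192]
ee_rot: [-180.0, -0.0, 157.2]
wrist_force: [0.7, -0.3, 0.9]
opening: 0.091
gripper_force: 0.0
[0.62008263 0.18476609 0.19199169] [ 0.71004951 -0.26768044  0.86699957]
```

View pics/c8.png

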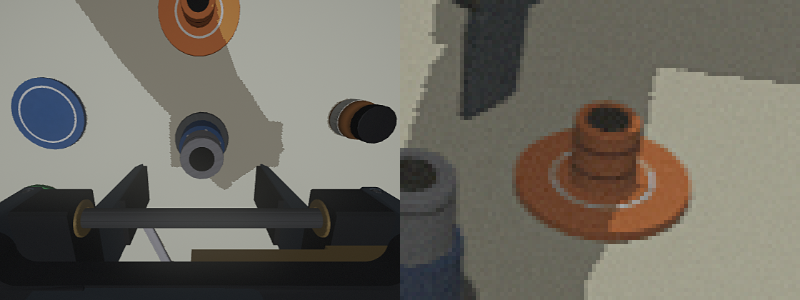

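```bash
python3 -c "
from h import *
print(at('wrist',(283,221),.1))"
python3 -m handwheel '[[[0.002,0,-0.03],0,0],[[0,0,-0.03],0,0],[[0,0,-0.025],0,0],[[0,0,-0.02],0,0],[[0,0,0],0,0],[[0,0,0],0,0],[[0,0,0],0,255],[[0,0,0],0,255]]' && python3 -m handwheel '[[[0,0,0],0,255],[[0,0,0],0,255],[[0,0,0],0,255],[[0,0,0],0,255],[[0,0,0],0,255],[[0,0,0],0,255],[[0,0,0],0,255],[[0,0,0.005],0,255]]'; python3 - <<'E'
from h import *
o=ctrl.get_obs();print(o["position"],o["wrist_force"]);a=save("wrist","w9")
E
```

```text
[0.62358644 0.18431028 0.1       ]
time: 20.35
position: [0.6236, 0.1845, 0.0877]
ee_rot: [180.0, 0.1, 157.2]
wrist_force: [0.5, -0.7, 0.2]
opening: 0.0742
gripper_force: 0.0
time: 21.35
position: [0.6227, 0.1843, 0.0914]
ee_rot: [-180.0, -0.1, 157.2]
wrist_force: [-0.5, 0.0, -2.3]
opening: 0.0517
gripper_force: 30.0
[0.62265376 0.18428161 0.09144003] [-0.49500363  0.04092353 -2.3005604 ]
```

```bash
python3 -m handwheel '[[[0,0,0.025],0,255],[[0,0,0.035],0,255],[[-0.0167,-0.0465,0],0,255],[[-0.0167,-0.0465,0],0,255],[[-0.0167,-0.0465,0],0,255],[[-0.0167,-0.0465,0],0,255],[[-0.0167,-0.0465,0],0,255],[[-0.0167,-0.0465,0],0,255]]' && python3 -m handwheel '[[[-0.0167,-0.0465,0],0,255],[[-0.0167,-0.0465,0],0,255],[[-0.0167,-0.0465,0],0,255],[[-0.0167,-0.0465,0],0,255],[[0,0,-0.04],0,255],[[0,0,-0.03],0,255],[[0,0,-0.025],0,255],[[0,0,0],0,255]]'; python3 - <<'E'
from h import *
o=ctrl.get_obs();print(o["position"],o["wrist_force"]);a=save("wrist","w10");b=save("scene","s10");t=save("top","t10")
s=cv2.resize(b[150:225,150:250],(400,300),interpolation=cv2.INTER_NEAREST);w=cv2.resize(a[80:350,100:460],(400,300))
cv2.imwrite("pics/c10.png",np.hstack([w,s])[:,:,::-1])
E
```

```text
time: 22.4
position: [0.5222, -0.0959, 0.152]
ee_rot: [180.0, 0.0, 157.2]
wrist_force: [1.2, 0.3, -3.6]
opening: 0.0516
gripper_force: 30.0
time: 23.4
position: [0.4551, -0.2799, 0.0555]
ee_rot: [180.0, -0.2, 157.2]
wrist_force: [-0.1, -0.2, -3.3]
opening: 0.0516
gripper_force: 30.0
[ 0.45514813 -0.27991173  0.05554692] [-0.12096148 -0.22865489 -3.33093263]
```

View pics/c10.png

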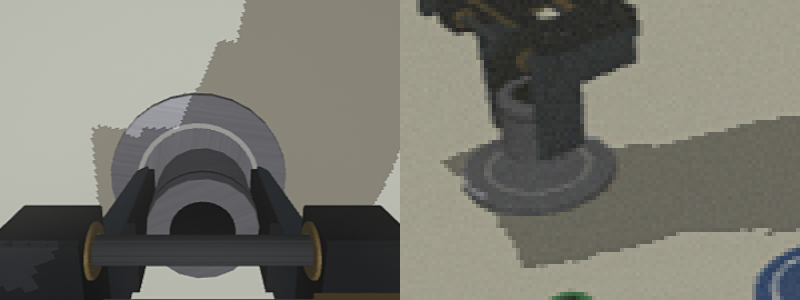

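```bash
python3 - <<'E'
from h import *
i=ctrl.camera_info("wrist");T=np.array(i["T"])
def pj(p):
  c=T[:3,:3].T@(np.array(p)-T[:3,3]);return np.array([c[0]/c[2]*i["fx"]+i["cx"],c[1]/c[2]*i["fy"]+i["cy"]])
for r in(.038,.055):
  p=np.array([(pj([.4559+r*np.cos(a),-.2809+r*np.sin(a),.008])-(100,80))/.9 for a in np.linspace(0,6.28,90)]);print(p.min(0),p.max(0))
print(held((100+.9*201.5,80+.9*227),.014))
E
```

```text
[141.5898388  114.11208963] [262.06796881 226.02256167]
[114.47754215  85.59394551] [289.15696099 248.06246775]
[-1.09746986e-03  5.36354758e-05]
```

```bash
python3 -m handwheel '[[[0.003,-0.004,-0.008],0,255],[[0,0,-0.004],0,255],[[0,0,-0.002],0,255],[[0,0,-0.001],0,255],[[0,0,-0.001],0,255],[[0,0,-0.001],0,255],[[0,0,0],0,255],[[0,0,0],0,255]]'
```

```text
time: 24.55
position: [0.4592, -0.2847, 0.04]
ee_rot: [-180.0, 0.0, 157.2]
wrist_force: [0.5, 0.4, -3.4]
opening: 0.0516
gripper_force: 30.0
```

```bash
python3 -m handwheel '[[[0,0,-0.001],0,255],[[0,0,-0.001],0,255],[[0,0,0],0,255],[[0,0,0],0,255],[[0,0,0],0,255],[[0,0,0],0,255],[[0,0,0],0,255],[[0,0,0],0,255]]'; python3 - <<'E'
from h import *
b=save("scene","s11");a=save("wrist","w11")
s=cv2.resize(b[150:225,150:250],(400,300),interpolation=cv2.INTER_NEAREST);w=cv2.resize(a[80:350,100:460],(400,300))
cv2.imwrite("pics/c11.png",np.hstack([w,s])[:,:,::-1])
E
```

```text
time: 25.55
position: [0.4593, -0.2847, 0.0389]
ee_rot: [180.0, -0.0, 157.2]
wrist_force: [-7.1, 4.1, 20.9]
opening: 0.0516
gripper_force: 30.0
```

```bash
python3 -m handwheel '[[[0,0,0.001],0,255],[[0,0,0],0,150],[[0,0,0],0,80],[[0,0,0],0,0],[[0,0,0],0,0],[[0,0,0.015],0,0],[[0,0,0.04],0,0],[[0,0,0.05],0,0]]' && python3 -m handwheel '[[[0,0,0.04],0,0],[[0.0163,0.0469,0],0,0],[[0.0163,0.0469,0],0,0],[[0.0163,0.0469,0],0,0],[[0.0163,0.0469,0],0,0],[[0,0,0],0,0],[[0,0,0],0,0],[[0,0,0],0,0]]'; python3 - <<'E'
from h import *
print(ctrl.get_obs()["position"])
t=save("top","t12");b=save("scene","s12")
for c in("top","scene"):
 for l in("sleeve_mid","pad_sleeve_top","wear_ring_mid","pad_wear_ring_top","bush_mid","pad_bush_top"):
  for r in ctrl.outline_of(l,c)[:2]:
   ys,xs=np.nonzero(r["pixels"]);print(c,l,round(r["confidence"],2),xs.min(),xs.max(),ys.min(),ys.max())
def pj(cam,p):
  i=ctrl.camera_info(cam);T=np.array(i["T"])
  c=T[:3,:3].T@(np.array(p)-T[:3,3]);return np.array([c[0]/c[2]*i["fx"]+i["cx"],c[1]/c[2]*i["fy"]+i["cy"]])
for c in("top","scene"):
 for n,z,r in(("top",.052,.026),("bot",.008,.026),("pad",.008,.055)):
  p=np.array([pj(c,[.458+r*np.cos(a),-.284+r*np.sin(a),z]) for a in np.linspace(0,6.28,60)]);print(c,n,p.min(0).round(1),p.max(0).round(1))
E
```

```text
time: 26.65
position: [0.4587, -0.2843, 0.1454]
ee_rot: [180.0, -0.1, 157.2]
wrist_force: [0.5, -0.9, 0.5]
opening: 0.0909
gripper_force: 0.0
time: 27.65
position: [0.5241, -0.098, 0.1842]
ee_rot: [-180.0, 0.0, 157.1]
wrist_force: [-0.6, -0.3, -0.3]
opening: 0.0917
gripper_force: 0.0
[ 0.52411253 -0.09796751  0.18421151]
top sleeve_mid 0.53 413 428 249 266
top pad_sleeve_top 0.95 412 432 241 277
top wear_ring_mid 0.73 222 236 256 269
top pad_wear_ring_top 0.7 212 248 244 281
top pad_wear_ring_top 0.15 412 432 240 277
top bush_mid 0.61 353 363 190 201
top pad_bush_top 0.97 339 376 178 209
top pad_bush_top 0.36 413 427 249 267
scene sleeve_mid 0.74 173 191 174 196
scene pad_sleeve_top 0.8 165 203 182 203
scene wear_ring_mid 0.72 352 369 220 243
scene pad_wear_ring_top 0.94 339 381 229 253
scene bush_mid 0.73 186 199 223 243
scene pad_bush_top 0.98 172 215 228 255
top top [409.2 248.7] [427.8 267.4]
top bot [405.3 248.7] [423.3 266.8]
top pad [395.2 238.6] [433.4 277. ]
scene top [173.1 173.8] [191.6 183. ]
scene bot [175.  186.9] [193.1 196.3]
scene pad [164.8 181.9] [203.2 201.7]
```

```bash
python3 -m handwheel '[[[0.0163,0.047,0],0,0],[[0.0163,0.047,0],0,0],[[0.0163,0.047,0],0,0],[[0.0163,0.047,0],0,0],[[0.0163,0.047,0],0,0],[[0.0163,0.047,0],0,0],[[0,0,-0.03],0,0],[[0,0,0],0,0]]'; python3 - <<'E'
from h import *
o=ctrl.get_obs();print(o["position"]);save("wrist","w13");save("top","t13")
for c in("wrist","top"):
 for r in ctrl.outline_of("housing_mid",c)[:1]:
  ys,xs=np.nonzero(r["pixels"]);print(c,r["confidence"],xs.min(),xs.max(),ys.min(),ys.max(),r["centre"],at(c,((xs.min()+xs.max())/2,ys.max()-(xs.max()-xs.min())*.47),.056))
im=cv2.imread("pics/w13.png");d=(im[150:300,230:340].max(2)<28);print(np.argwhere(d).mean(0)+(150,230),d.sum())
i=ctrl.camera_info("wrist");T=np.array(i["T"])
p=[]
for a in np.linspace(0,6.28,60):
  c=T[:3,:3].T@(np.array([.622+.0315*np.cos(a),.184+.0315*np.sin(a),.056])-T[:3,3]);p.append([c[0]/c[2]*i["fx"]+i["cx"],c[1]/c[2]*i["fy"]+i["cy"]])
print(np.min(p,0),np.max(p,0))
E
```

```text
time: 29.35
position: [0.6208, 0.185, 0.1519]
ee_rot: [-179.9, -0.2, 157.3]
wrist_force: [-0.4, -0.1, -0.1]
opening: 0.0912
gripper_force: 0.0
[0.62077705 0.18503167 0.15194042]
wrist 0.57 245 317 175 253 [282.3, 215.1] [0.62591617 0.18220075 0.056     ]
[168.56 284.84] 25
[244.19413347 177.85619077] [317.89063728 247.80650383]
```

```bash
python3 -m handwheel '[[[0.002,-0.001,-0.03],0,0],[[0,0,-0.03],0,0],[[0,0,-0.025],0,0],[[0,0,-0.015],0,0],[[0,0,-0.009],0,0],[[0,0,0],0,0],[[0,0,0],0,0],[[0,0,0],0,255]]' && python3 -m handwheel '[[[0,0,0],0,255],[[0,0,0],0,255],[[0,0,0],0,255],[[0,0,0],0,255],[[0,0,0],0,255],[[0,0,0],0,255],[[0,0,0],0,255],[[0,0,0.005],0,255]]'
```

```text
time: 30.55
position: [0.6246, 0.184, 0.0457]
ee_rot: [180.0, 0.0, 157.2]
wrist_force: [-0.4, -0.6, 0.8]
opening: 0.0842
gripper_force: 0.0
time: 31.55
position: [0.6237, 0.1839, 0.0495]
ee_rot: [-180.0, -0.0, 157.2]
wrist_force: [-0.5, -0.3, -1.3]
opening: 0.0623
gripper_force: 30.0
```

```bash
python3 -m handwheel '[[[0,0,0.025],0,255],[[0,0,0.035],0,255],[[-0.0252,-0.0404,0],0,255],[[-0.0252,-0.0404,0],0,255],[[-0.0252,-0.0404,0],0,255],[[-0.0252,-0.0404,0],0,255],[[-0.0252,-0.0404,0],0,255],[[0,0,0],0,255]]' && python3 -m handwheel '[[[0,0,-0.03],0,255],[[0,0,-0.02],0,255],[[0,0,-0.005],0,255],[[0,0,0],0,255],[[0,0,0],0,255],[[0,0,0],0,255],[[0,0,0],0,255],[[0,0,0],0,255]]'; python3 - <<'E'
from h import *
o=ctrl.get_obs();print(o["position"],o["wrist_force"]);q=o["position"]
save("wrist","w14");save("scene","s14")
i=None
def pj(cam,p):
  i=ctrl.camera_info(cam);T=np.array(i["T"])
  c=T[:3,:3].T@(np.array(p)-T[:3,3]);return np.array([c[0]/c[2]*i["fx"]+i["cx"],c[1]/c[2]*i["fy"]+i["cy"]])
for c in("wrist","scene"):
 for l in("housing_mid","pad_housing_top"):
  for r in ctrl.outline_of(l,c)[:1]:
   ys,xs=np.nonzero(r["pixels"]);print(c,l,round(r["confidence"],2),xs.min(),xs.max(),ys.min(),ys.max())
 for n,z,r,x in(("htop",q[2]+.0105,.0315,q),("hbot",q[2]-.0335,.0315,q),("pad",.008,.055,(.4973,-.0172))):
  p=np.array([pj(c,[x[0]+r*np.cos(a),x[1]+r*np.sin(a),z]) for a in np.linspace(0,6.28,60)]);print(c,n,p.min(0).round(1),p.max(0).round(1))
E
```

```text
time: 32.55
position: [0.4964, -0.0198, 0.1098]
ee_rot: [-180.0, -0.1, 157.1]
wrist_force: [0.6, 1.2, -1.9]
opening: 0.0625
gripper_force: 30.0
time: 33.55
position: [0.4983, -0.0181, 0.0551]
ee_rot: [180.0, 0.0, 157.2]
wrist_force: [-0.1, 0.4, -2.0]
opening: 0.0627
gripper_force: 30.0
[ 0.49826664 -0.01807119  0.05509558] [-0.10972075  0.40834495 -2.03927768]
wrist housing_mid 0.96 221 342 202 333
wrist pad_housing_top 0.59 203 360 159 241
wrist htop [220.7 225.2] [343.5 333.8]
wrist hbot [233.6 200.3] [330.5 289.2]
wrist pad [203.  157.2] [362.4 305.4]
scene housing_mid 0.87 246 267 197 224
scene pad_housing_top 0.84 238 279 215 235
scene htop [246.2 196.3] [270.6 209.5]
scene hbot [246.9 210.2] [270.9 223.7]
scene pad [238.6 209.5] [280.3 233.3]
```

```bash
python3 -m handwheel '[[[-0.001,0,-0.007],0,255],[[0,0,-0.003],0,255],[[0,0,-0.001],0,255],[[0,0,-0.001],0,255],[[0,0,-0.001],0,255],[[0,0,-0.001],0,255],[[0,0,0],0,255],[[0,0,0],0,255]]'
```

```text
time: 34.85
position: [0.4972, -0.018, 0.0411]
ee_rot: [180.0, 0.0, 157.2]
wrist_force: [-1.0, 0.3, 2.9]
opening: 0.0625
gripper_force: 30.0
```

Contact; release, lift straight up and check.

```bash
python3 -m handwheel '[[[0,0,0],0,150],[[0,0,0],0,80],[[0,0,0],0,0],[[0,0,0],0,0],[[0,0,0],0,0],[[0,0,0.015],0,0],[[0,0,0.04],0,0],[[0,0,0.05],0,0]]' && python3 -m handwheel '[[[0,0,0.05],0,0],[[0,0,0.05],0,0],[[0,0,0.05],0,0],[[0,0,0],0,0],[[0,0,0],0,0],[[0,0,0],0,0],[[0,0,0],0,0],[[0,0,0],0,0]]'; python3 - <<'E'
from h import *
o=ctrl.get_obs();print(o["position"],o["wrist_force"])
b=save("scene","s15")
cv2.imwrite("pics/c15.png",cv2.resize(b[165:335,140:440],(800,453),interpolation=cv2.INTER_CUBIC)[:,:,::-1])
E
```

```text
time: 35.85
position: [0.4966, -0.018, 0.1474]
ee_rot: [-180.0, -0.1, 157.2]
wrist_force: [0.5, 0.6, 0.5]
opening: 0.0913
gripper_force: 0.0
time: 36.85
position: [0.497, -0.018, 0.2954]
ee_rot: [-180.0, -0.1, 157.2]
wrist_force: [0.6, 0.2, -0.4]
opening: 0.0914
gripper_force: 0.0
[ 0.49699046 -0.01802871  0.29537072] [ 0.56548201  0.16635446 -0.427475  ]
```

View pics/c15.png

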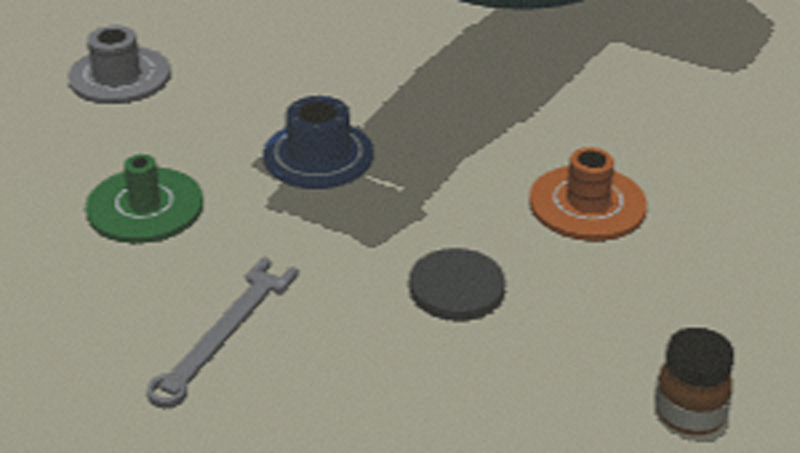

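All four parts stand upright inside their circles: steel near (115,60), green near (142,190), blue near (318,140) and orange near (590,185). The stand is empty, and the jar and wrench have not moved.

```bash
python3 -c "
from plant import ctrl
print(ctrl.close_job())"
```

```text
the job is handed in; nothing more can be done
None
```

I took the stack apart from the top down and handed the job in at about 37 s. All four parts stand released and upright inside the circles of their own pads, and the jar and the wrench were left alone. The hand-in gave no verdict, so this rests on my last scene picture.

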